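Lower the heavy chest lid and lock it

ROBOT

A 7-joint arm with a two-finger parallel gripper is mounted at the origin on the work surface. World frame = base frame: x ahead of the robot, y to its left, z up, the work surface at z = 0. Lengths are in mm, angles in rad, forces in N, time in s.
With the tool pointing down it reaches from about 400 to 875 mm from the base axis. Payload 4.4 kg.
Tool frame: the origin (TCP) lies midway between the tips of the shut fingers; the grasp point (between the pads) lies 19 mm behind it (ctrl.grip_point_offset is the distance from the TCP to the grasp point, in mm); z points along the fingers, y is the direction in which the jaws open and shut (so a half turn about z gives the same grasp; the last joint's range is limited). The gripper opens to 85 mm and grips with 20 to 120 N. Pads are 22 mm wide; open, the fingers measure 114 mm over their backs; the gripper's body (76 mm by 85 mm) begins 54 mm behind the grasp point. The pads swing forward as they close: fully open they stand 13 mm farther back than shut.
Start: joints at [-1.403, 0.628, 0.038, 1.517, -0.027, 0.996, -0.02], TCP at [150.564, 632.336, 231.313] pointing down, gripper open.
Joint ranges: [-3.06, 3.06], [-0.37, 2.12], [-1.25, 1.32], [0.18, 2.47], [-1.1, 4.24], [0.23, 1.98], [-2.94, 2.94]. Speed limits (rad/s): [2.57, 2.57, 3.14, 3.14, 3.14, 3.14, 3.14].

INTERFACE

Orientations are given as [roll, pitch, yaw] about the fixed x, y, z axes, in that order (R = Rz(yaw) Ry(pitch) Rx(roll)).
In Python, from cell import ctrl, imaging, models gives the robot as it stands. The module is installed in compiled form; this text tells all that it offers.
- The arm moves only by the tool drive_tool, never from a script. Its argument "deltas" is text: rows parted by semicolons, each of 5 numbers parted by spaces: the shift along the tool's x, y, z in m, then the turn about the tool's z in degrees, then the finger opening in m, from 0 to 0.0854. A call has 1 to 12 rows; each row is the pose to reach, as a shift and turn from the pose commanded when the call began, along the tool's axes at that moment; what a row does not reach only later rows make up. A row lasts 1/8 s, in which the tool goes at most 62.5 mm and 10.7 degrees, less where a joint would pass 70% of its speed; a pose out of reach is approached as far as the arm can. A call with a gripper value outside its range is refused whole. The fingers move at their own pace and stop on an object; the grip force is fixed at half the most. Time passes only in rows, so rows that repeat a pose let the fingers close. It gives the time, the measured TCP pose, the force and the opening at its end, in the units of the state.
- ctrl.read_state(): the state, without advancing time (a new reading comes with each control period).
- imaging.get_image(name): name is "scene" or "top" or "wrist"; returns a dict with "color" (420x560x3 uint8, red, green, blue), "range_z" (420x560 float32, mm along the optical axis (not along the pixel's ray), 0 where there is no reading), "vfov" (degrees; the focal length in pixels is half the picture's height over the tangent of half this angle, whatever the lens; pixels are square), "cx", "cy" (the principal point, pixels), "extrinsics" (4x4, takes a point from camera to world coordinates). Camera axes: x right, y down, z forward; pixel columns grow to the right and rows downward; lengths in mm; the calibration is good to about 2 mm. A picture is of the moment at which its call begins.
- ctrl.finish_job(): hands the job in, once; it reports no verdict.
Trained networks look in a picture, given as the dict that the camera call returned (one of the last four; its "shot" number tells which), for a name from the list of things; names that differ only in an ending like _2 or _b are one class to them, and where a whole thing is asked for, a point or a joint stands for the part that bears it (a point fixed in the world has none). Each returns a list of dicts, best first, with "score" (0 to 1); they miss things now and then, are a little off and sometimes report something else, mostly with a low value. They report only what shows in the picture. A call takes as long as a camera call.
- models.spot_in(picture, thing): "point" ([column, row] in pixels, amid what is visible of it).
- models.landmark_of(picture, thing): "point" ([column, row] in pixels: a listed point, or the origin of a listed thing).
The state is a dict: "clock": time; "qpos": joint angles; "qd": joint speeds; "tau": joint torques, N m; "eef_pos": TCP position; "tool_rot": TCP orientation; "force": force on the tool from outside, world axes, zero at the start; "torque": the same for the moment, N m; "width": finger opening in mm.
Only numpy, scipy, OpenCV 4.12 (cv2) and the standard library are available. Lean on these libraries where they do the work, as an engineer would, in place of code of your own. Each camera call takes 0.05 s, during which the arm holds its last target.

TASK

Close and lock the grey parts chest: bring its heavy lid over by the bar and keep hold of it all the way down until it rests on the chest, so that it never drops or slams. Then push the round lock on the lid fully in, pressing firmly but with no more than about 25 N, and leave the parts lying around the chest where they are.

Things in the scene. Friction and masses are not known exactly. Their poses are not given: they have to be found in the camera images.
- chest: Grey steel chest, fixed to the table, 185 (x) by 270 (y) by 90 mm high without the lid, walls 6 mm. Origin: centre of its underside on the table. Its own x axis points from its front (the robot's side) to its back, where the lid is hinged; y to its left; it stands turned about the vertical.
- lid (a joint): Lid angle, rad: 0 fully shut, resting on the chest (hard stop); grows as it opens (limit 1.45); starts 1.2 to 1.4, nearly upright. The lid weighs 1.7 to 2.3 kg. Its stiff hinge (0.9 N m friction) holds it up above about 1.15; below that the weight wins and, let go, it drops and slams, even from 5 mm: carry it (up to 14 N at the bar) until the chest takes its weight.
- hinge (a point): Middle of the hinge line at the chest's upper back edge: 92.5 mm from the chest's origin along its +x, 90 mm above the table. The lid turns about the chest's y axis through this point. Its axes are the lid's (see bar).
- bar (a point): Centre of the steel pull bar at the lid's free edge: round, 14 mm thick, parallel to the hinge, 227 mm from it, 5 mm above the level of the lid's underside. Arms 70 mm either side join it to the lid, with a 35 mm gap between bar and lid: it can be gripped from above at every angle, turning in the fingers. Axes: the lid's: x from bar to hinge, y along the bar, z out of its outer face.
- lock (a joint): Travel of the push-in lock, m: 0 standing out (start), 0.010 fully in (hard stop). About 8 N of friction: it moves slowly under 8 to 12 N and stays where it is left. At its stop the force shoots up.
- lock_seat (a point): Point on the lid's outer face under the middle of the lock, mid-width, 150 mm from the hinge; shut, it is 100 mm above the table. The lock is a round plunger 36 mm across in a rigid sleeve 50 mm across, screwed up to a different height each time: its flat top stands 14 to 30 mm above this point when out, so feel for it, and 10 mm lower when in (then 2 mm above its sleeve). Lid: 10 mm thick, 185 by 270 mm.
- hub_mid (a point): Bystander: centre of a wheel hub standing on end left of the chest, 58 mm across, 72 mm high.
- carton_mid (a point): Bystander: centre of a small cardboard carton right of the chest, 75 by 55 by 45 mm.
- cup_mid (a point): Bystander: centre of a steel bearing cup (ring 52 mm across, 22 mm high) lying in front and left of the chest.
- stem_mid (a point): Bystander: centre of a dark handlebar stem, about 100 mm long and 45 mm high, lying in front and right of the chest.

How it is judged (in metres and radians):
On the way, in this order (a step that is already met when the one before it is completed fails the run):
1. the lid, past its balance (0.15 to 0.7 rad open), is carried down by the robot (value of joint lid between 0.15 and 0.7 rad and contact force between lid and anything else above 1 N), for 0.2 s.
2. the lid rests shut on the chest (value of joint lid below 0.012 rad), for 0.1 s.
3. the lock is pushed fully in (value of joint lock above 0.009 m), for 0.1 s.
At the end, for the whole second after the job is handed in: The lid is shut and at rest (within 0.012 rad, 2 mm at its front edge) and the lock is fully in (within 1 mm of its 10 mm travel) (value of joint lid below 0.012 rad and velocity of joint lid between -0.02 and 0.02 rad/s and value of joint lock above 0.009 m); the robot touches nothing.
It fails at once if the lid drops or slams (closing faster than 0.9 rad/s) (velocity of joint lid below -0.9 rad/s).
It fails at once if the lock is pressed with more than 28 N (contact force between lock and anything else above 28 N).
It fails at once if a part lying beside the chest is moved by more than 25 mm (distance of any of hub_mid, carton_mid, cup_mid, stem_mid from where it was at the start of the episode above 0.025 m).
It also fails if it takes over 69 s, if anything falls off the work surface, if the arm or the gripper's body presses on something with over 40 N, if the wrist force passes 120 N, or if a joint passes its speed limit or range.

## Working session

There is one attempt and no reset: what is moved stays moved. The work goes in short steps, Python scripts to look and compute and a tool call to move; the robot and the scene stay as the last step left them, time stands still between calls to the robot, and variables do not carry over. Pictures are saved under pics/ and viewed, and the job is handed in when it is done.

Besides the shell and the picture viewer there is one more tool, called after "Request:" by a JSON object that holds its "api" and its "payload", one argument or row to a line. drive_tool: Moves the arm, as the interface text tells. Its arguments: {"type":"object","properties":{"deltas":{"type":"string"}},"required":["deltas"]}

```bash
mkdir -p pics; cat > h.py <<'E'
import numpy as np, cv2
from cell import ctrl, imaging, models
def save(im,n): cv2.imwrite(f'pics/{n}.png',cv2.cvtColor(im['color'],cv2.COLOR_RGB2BGR))
def f(im): return im['color'].shape[0]/2/np.tan(np.radians(im['vfov'])/2)
def w(im,u,v,z=None):
    if z is None:
        p=im['range_z'][max(0,int(v)-1):int(v)+2,max(0,int(u)-1):int(u)+2]; p=p[p>0]; z=np.median(p)
    c=np.array([(u-im['cx'])*z/f(im),(v-im['cy'])*z/f(im),z,1]); return (im['extrinsics']@c)[:3]
def cloud(im):
    z=im['range_z']; v,u=np.mgrid[:z.shape[0],:z.shape[1]]
    c=np.stack([(u-im['cx'])*z/f(im),(v-im['cy'])*z/f(im),z,np.ones_like(z)],-1)
    return (c@im['extrinsics'].T)[...,:3]
E
python3 - <<'E'
from h import *
s=ctrl.read_state();print(s, ctrl.grip_point_offset)
for n in ['scene','top']:
    im=imaging.get_image(n);save(im,n+'1');np.save(n+'1.npy',cloud(im));np.save(n+'1c.npy',im['color'])
    print(n,im['vfov'],im['extrinsics'].round(2).tolist())
    for t in ['chest','hinge','bar','lock_seat','hub_mid','carton_mid','cup_mid','stem_mid']:
        for r in models.landmark_of(im,t)[:1]:
            print(t,np.round(r['point'],1),round(r['score'],2),w(im,*r['point']).round(1))
E
```

```text
{'clock': 0.0, 'qpos': array([-1.40278793,  0.62936099,  0.03840451,  1.51836465, -0.0269853 ,
        0.99631174, -0.01999783]), 'qd': array([1.35972358e-03, 2.06315713e-03, 8.27852103e-05, 1.33444171e-03,
       2.05404985e-04, 3.92266087e-04, 1.75562568e-03]), 'tau': array([ 3.08803474e-04, -5.63418674e+01,  1.22607194e+00, -1.93452984e+01,
        1.09133471e-02,  1.06163824e-02, -2.03466023e-06]), 'eef_pos': array([150.40339011, 631.71194408, 230.37985985]), 'tool_rot': array([-3.13966493e+00,  1.66105923e-05,  2.90782481e+00]), 'force': array([-0.31014567,  0.14972838,  0.09893313]), 'torque': array([0.01103683, 0.01285103, 0.00823198]), 'width': 85.6130675299782} 18.700000000000003
scene 42.73961904675552 [[0.56, 0.72, -0.4, 905.42], [0.83, -0.49, 0.28, -212.51], [0.01, -0.49, -0.87, 875.22], [0.0, 0.0, 0.0, 1.0]]
hinge [360.6 261.8] 0.76 [687.8  88.3 110.9]
bar [346.3 158.3] 0.76 [622.8  81.9 316.9]
lock_seat [355.2 203.3] 0.63 [659.5  76.2 261.4]
hub_mid [390.  169.1] 0.58 [637.5 157.9 248.3]
carton_mid [235.7 320.6] 0.93 [ 638.1 -115.5   46.1]
cup_mid [321.9 155.6] 0.59 [430.6 211.9   1.5]
stem_mid [188.3 219.5] 0.87 [427.4 -85.4  34.2]
top 53.23526581178185 [[0.01, -0.99, 0.14, 452.52], [-1.0, -0.01, -0.01, 55.84], [0.01, -0.14, -0.99, 773.7], [0.0, 0.0, 0.0, 1.0]]
chest [263.8 198.5] 0.88 [588.6  82.2   5.6]
hinge [256.5 136.9] 0.69 [625.3  84.1 252.4]
bar [253.2 128.7] 0.71 [615.5  84.9 311.2]
lock_seat [254.3 128. ] 0.71 [616.1  83.6 312. ]
hub_mid [148.2 220.8] 0.85 [537.2 274.   71. ]
carton_mid [371.5 178. ] 0.98 [ 620.6 -110.6   44.4]
cup_mid [194.7 278.7] 0.77 [440.3 206.4  -0.6]
stem_mid [356.6 287.3] 0.8 [427.8 -82.9  32.1]
```

View pics/scene1.png

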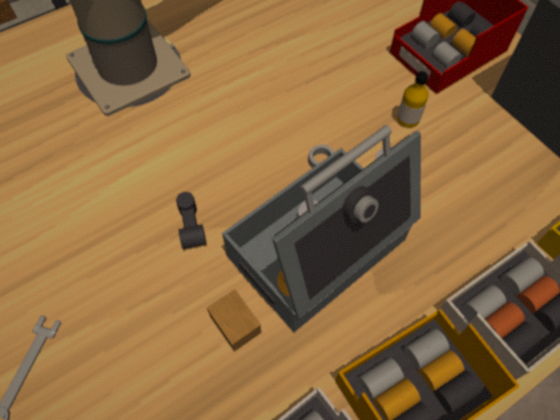

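View pics/top1.png

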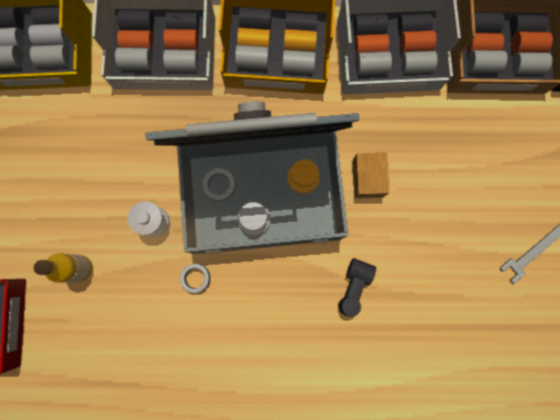

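The scene view shows the lid standing nearly upright, with the bar at about (346,158) and the lock at (362,208). In the top view the bar runs along row ~128 over columns 190–315, the chest opening lies at rows 140–250, and there are bins behind it. Next I fit the planes.

```bash
python3 - <<'E'
import numpy as np,cv2
from h import *
S=np.load('scene1.npy');T=np.load('top1.npy')
# lid outer plane from scene
m=np.zeros(S.shape[:2],np.uint8);cv2.fillPoly(m,[np.array([[285,245],[415,150],[412,220],[300,300]])],1)
P=S[m>0];P=P[(P[:,2]>110)]
for i in range(8):
    c=P.mean(0);u,s,v=np.linalg.svd(P-c,full_matrices=False);n=v[2];d=(P-c)@n;P=P[abs(d)<max(2.0,2*np.median(abs(d)))]
n=n*np.sign(n[0]);print('plane',c,n,len(P),np.std((P-c)@n),'yaw',np.degrees(np.arctan2(n[1],n[0])),'lid angle',np.pi/2-np.arcsin(n[2]) )
# chest rim from top: z 80..100
Q=T.reshape(-1,3);k=(abs(Q[:,2]-90)<5)&(Q[:,0]>430)&(Q[:,0]<720)&(Q[:,1]>-90)&(Q[:,1]<250)
R=Q[k];print(len(R),R.min(0),R.max(0),R[:,2].mean())
r=cv2.minAreaRect(R[:,:2].astype(np.float32));print(r)
b=Q[(Q[:,2]>270)&(Q[:,0]<720)&(Q[:,0]>540)&(Q[:,1]>-90)&(Q[:,1]<250)];print(b.min(0),b.max(0))
Q=S.reshape(-1,3)
# bar pixels scene
b=Q[(Q[:,2]>295)&(Q[:,0]<720)&(Q[:,0]>540)&(Q[:,1]>-90)&(Q[:,1]<250)];print(b.min(0),b.max(0),len(b))
for z in range(240,345,8):
    bb=b=Q[(abs(Q[:,2]-z)<4)&(Q[:,0]<720)&(Q[:,0]>540)&(Q[:,1]>-90)&(Q[:,1]<250)]
    if len(bb): print(z,len(bb),np.median(bb,0),bb[:,1].min(),bb[:,1].max())
E
```

```text
plane [666.98599271  78.92394903 181.15295371] [0.95206427 0.09989935 0.28912583] 5807 0.6538325568162373 yaw 5.9900811402575345 lid angle 1.2774827815050167
1483 [485.97359931 -59.78295667  85.0019392 ] [690.56018487 226.57963181  93.61606282] 89.44018414130886
((588.0999755859375, 83.09600067138672), (179.3887481689453, 270.6053466796875), 6.065789699554443)
[607.15163505 -39.9641105  270.01804228] [649.23119403 209.25387361 318.06543535]
[607.70551661   9.75969373 295.01025451] [637.95427504 161.55890651 319.84553329] 1240
240 662 [654.1557557   65.70715972 240.01567885] -46.931587600747406 221.01763572735402
248 784 [651.86368132  70.25349322 248.11268839] -47.2687894641725 220.87080126127987
256 999 [649.1006517   75.82076996 256.63674091] -47.44559734156991 220.57291400503343
264 1060 [644.48457639  85.14168148 263.44730507] -47.78500499395901 220.52710475909927
272 1210 [636.06799002  75.01097298 270.12685049] -47.893938337648564 221.52501362203478
280 71 [636.14729482  19.43112634 279.98829632] 12.145229035004746 160.34500185999073
288 74 [626.22346249 150.86734253 288.01609394] 11.62666303781728 159.55199618393712
296 72 [626.69228042  85.10052091 296.03385502] 11.675606356592539 159.55734714114502
304 52 [629.82542628  18.73372644 303.99264079] 10.280294538405798 158.4636381420215
312 636 [625.26046875  78.31437511 314.1771441 ] 9.75969373012893 161.5589065110848
320 504 [621.68995412  80.17266376 316.96194066] 10.497735154148813 159.00659073717557
```

Request:
{"api": "drive_tool", "payload": {
  "deltas": "-0.045 -0.032 -0.02 6 0.06; -0.09 -0.065 -0.04 12 0.06; -0.14 -0.1 -0.06 18 0.06; -0.19 -0.135 -0.08 24 0.06; -0.24 -0.17 -0.1 30 0.06; -0.29 -0.21 -0.12 36 0.06; -0.34 -0.245 -0.13 42 0.06; -0.39 -0.28 -0.13 48 0.06; -0.44 -0.315 -0.13 54 0.06; -0.49 -0.35 -0.13 60 0.06; -0.54 -0.39 -0.13 66 0.06; -0.585 -0.421 -0.13 70.6 0.06"
}}

```text
clock: 2.4
eef_pos: [623.2, 85.6, 361.6]
tool_rot: [3.141, -0.0, 1.673]
force: [0.4, 0.7, -0.1]
width: 60.0
```

```bash
python3 - <<'E'
from h import *
s=ctrl.read_state();print(s['eef_pos'],s['tool_rot'],s['clock'],s['qpos'])
im=imaging.get_image('wrist');save(im,'wrist2');C=cloud(im)
Q=C.reshape(-1,3);b=Q[(Q[:,2]>300)&(Q[:,2]<325)&(abs(Q[:,1]-86)<60)];print(len(b),b.min(0),b.max(0))
for y in range(30,145,15):
    bb=b[abs(b[:,1]-y)<4]
    if len(bb): i=bb[:,2]>bb[:,2].max()-1.0;print(y,bb[i].mean(0))
im=imaging.get_image('top');save(im,'top2')
E
```

```text
[623.17854005  85.59791005 361.55556064] [ 3.14109094e+00 -3.00363545e-04  1.67277489e+00] 2.4 [-0.45865531  0.52696127  0.47739015  1.39908608 -0.24442797  1.27357754
  0.13658065]
3626 [609.75493054  26.02716951 309.19083854] [635.71486472 145.9954896  317.35553617]
30 [628.87637557  29.00393022 316.32391675]
45 [626.68170594  45.0112513  316.35634995]
60 [625.36713276  59.84986154 315.95075392]
75 [624.04199713  75.0254703  316.03455181]
90 [622.04334358  89.99733418 315.96171464]
105 [620.5043533  104.17398066 316.70286679]
120 [618.81563501 120.71851974 316.38144582]
135 [617.82097589 134.88324264 316.1632651 ]
```

View pics/wrist2.png

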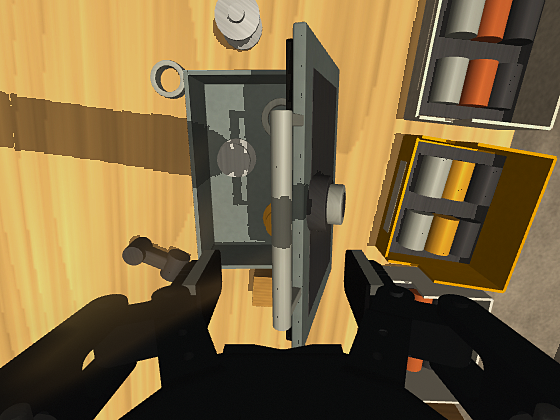

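The wrist picture shows the bar (columns 272–293) lying centred and parallel between the open fingers. Its top measures z≈316 and its axis x≈622.5 at y=86. I descend 71 mm and close.

Request:
{"api": "drive_tool", "payload": {
  "deltas": "0 0 0.02 0 0.06; 0 0 0.045 0 0.06; 0 0 0.065 0 0.06; 0 0 0.071 0 0.06; 0 0 0.071 0 0.03; 0 0 0.071 0 0.0; 0 0 0.071 0 0.0; 0 0 0.071 0 0.0; 0 0 0.071 0 0.0; 0 0 0.071 0 0.0"
}}

```text
clock: 3.75
eef_pos: [622.3, 87.3, 291.4]
tool_rot: [3.14, -0.0, 1.676]
force: [-2.7, 0.6, 6.4]
width: 12.0
```

```bash
python3 - <<'E'
import numpy as np
D=lambda t:227*np.cos(t)-5*np.sin(t);H=lambda t:227*np.sin(t)+5*np.cos(t)
t=1.277
for n in range(4):
    t0=t
    print('t0',t0)
    out=[]
    for k in range(12):
        t=max(t-(0.01 if n==0 and k==0 else .02 if n==0 and k==1 else .03),0)
        out.append(f"0 {-(D(t)-D(t0))/1e3:.4f} {(H(t0)-H(t))/1e3:.4f} 0 0")
    print('; '.join(out))
E
```

```text
t0 1.277
0 -0.0022 0.0006 0 0; 0 -0.0065 0.0019 0 0; 0 -0.0130 0.0040 0 0; 0 -0.0194 0.0064 0 0; 0 -0.0257 0.0089 0 0; 0 -0.0320 0.0116 0 0; 0 -0.0382 0.0144 0 0; 0 -0.0443 0.0175 0 0; 0 -0.0502 0.0208 0 0; 0 -0.0561 0.0242 0 0; 0 -0.0619 0.0278 0 0; 0 -0.0676 0.0316 0 0
t0 0.9469999999999996
0 -0.0056 0.0039 0 0; 0 -0.0110 0.0080 0 0; 0 -0.0163 0.0123 0 0; 0 -0.0215 0.0167 0 0; 0 -0.0265 0.0213 0 0; 0 -0.0314 0.0260 0 0; 0 -0.0362 0.0309 0 0; 0 -0.0408 0.0359 0 0; 0 -0.0453 0.0411 0 0; 0 -0.0496 0.0463 0 0; 0 -0.0537 0.0518 0 0; 0 -0.0577 0.0573 0 0
t0 0.5869999999999993
0 -0.0038 0.0056 0 0; 0 -0.0075 0.0114 0 0; 0 -0.0109 0.0173 0 0; 0 -0.0142 0.0232 0 0; 0 -0.0173 0.0293 0 0; 0 -0.0202 0.0354 0 0; 0 -0.0230 0.0417 0 0; 0 -0.0255 0.0480 0 0; 0 -0.0279 0.0544 0 0; 0 -0.0301 0.0608 0 0; 0 -0.0320 0.0674 0 0; 0 -0.0338 0.0739 0 0
t0 0.226999999999999
0 -0.0016 0.0066 0 0; 0 -0.0030 0.0133 0 0; 0 -0.0041 0.0200 0 0; 0 -0.0051 0.0267 0 0; 0 -0.0059 0.0335 0 0; 0 -0.0065 0.0403 0 0; 0 -0.0068 0.0471 0 0; 0 -0.0069 0.0510 0 0; 0 -0.0069 0.0510 0 0; 0 -0.0069 0.0510 0 0; 0 -0.0069 0.0510 0 0; 0 -0.0069 0.0510 0 0
```

Request:
{"api": "drive_tool", "payload": {
  "deltas": "0 -0.0022 0.0006 0 0; 0 -0.0065 0.0019 0 0; 0 -0.013 0.004 0 0; 0 -0.0194 0.0064 0 0; 0 -0.0257 0.0089 0 0; 0 -0.032 0.0116 0 0; 0 -0.0382 0.0144 0 0; 0 -0.0443 0.0175 0 0; 0 -0.0502 0.0208 0 0; 0 -0.0561 0.0242 0 0; 0 -0.0619 0.0278 0 0; 0 -0.0676 0.0316 0 0"
}}

```text
clock: 5.25
eef_pos: [554.8, 80.2, 258.4]
tool_rot: [3.141, 0.0, 1.676]
force: [4.3, 0.1, -3.7]
width: 12.0
```

Request:
{"api": "drive_tool", "payload": {
  "deltas": "0 -0.0056 0.0039 0 0; 0 -0.011 0.008 0 0; 0 -0.0163 0.0123 0 0; 0 -0.0215 0.0167 0 0; 0 -0.0265 0.0213 0 0; 0 -0.0314 0.026 0 0; 0 -0.0362 0.0309 0 0; 0 -0.0408 0.0359 0 0; 0 -0.0453 0.0411 0 0; 0 -0.0496 0.0463 0 0; 0 -0.0537 0.0518 0 0; 0 -0.0577 0.0573 0 0"
}}

```text
clock: 6.75
eef_pos: [496.7, 74.0, 200.9]
tool_rot: [-3.14, -0.0, 1.675]
force: [-2.6, -1.1, 0.5]
width: 11.8
```

```bash
python3 - <<'E'
from h import *
im=imaging.get_image('scene');save(im,'scene3')
s=ctrl.read_state();print(s['force'],s['eef_pos'],s['clock'],s['width'])
S=cloud(im);m=S[(S[...,0]>500)&(S[...,0]<680)&(abs(S[...,1]-80)<120)&(S[...,2]>110)]
P=m
for i in range(15):
    c=np.median(P,0) if i==0 else P.mean(0);u,sv,v=np.linalg.svd(P-P.mean(0),full_matrices=False);n=v[2];d=(P-P.mean(0))@n;P=P[abs(d)<max(2.0,2*np.median(abs(d)))]
n*=np.sign(n[2]);print(n,len(P),'ang',np.arccos(n[2]))
E
```

```text
[-1.29621351 -0.51478711 -4.4707169 ] [495.72307805  73.89296528 200.2096028 ] 6.8 11.70890321657466
[0.96592999 0.0637607  0.25082628] 9776 ang 1.3172626034384125
```

View pics/scene3.png

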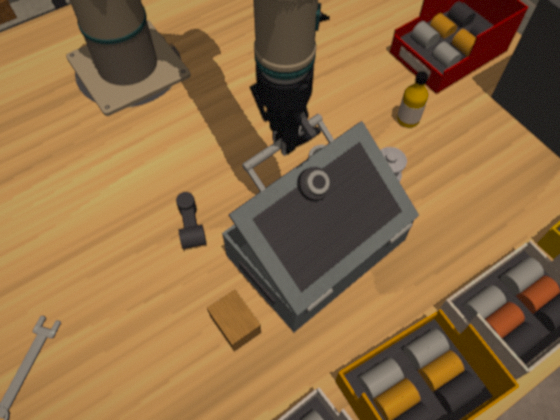

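The picture shows the bar held in the fingers at about (285,145), with the lid partly down and the lock at (316,183). The plane fit in that script caught the arm instead of the lid, so I ignore it and continue down.

Request:
{"api": "drive_tool", "payload": {
  "deltas": "0 -0.0038 0.0056 0 0; 0 -0.0075 0.0114 0 0; 0 -0.0109 0.0173 0 0; 0 -0.0142 0.0232 0 0; 0 -0.0173 0.0293 0 0; 0 -0.0202 0.0354 0 0; 0 -0.023 0.0417 0 0; 0 -0.0255 0.048 0 0; 0 -0.0279 0.0544 0 0; 0 -0.0301 0.0608 0 0; 0 -0.032 0.0674 0 0; 0 -0.0338 0.0739 0 0"
}}

```text
clock: 8.3
eef_pos: [464.2, 70.6, 127.1]
tool_rot: [3.141, 0.0, 1.676]
force: [-1.0, -1.7, -2.9]
width: 11.8
```

Request:
{"api": "drive_tool", "payload": {
  "deltas": "0 -0.0016 0.0066 0 0; 0 -0.003 0.0133 0 0; 0 -0.0041 0.02 0 0; 0 -0.005 0.026 0 0; 0 -0.0056 0.031 0 0; 0 -0.006 0.036 0 0; 0 -0.0064 0.04 0 0; 0 -0.0067 0.0435 0 0; 0 -0.0068 0.046 0 0; 0 -0.0069 0.048 0 0; 0 -0.0069 0.049 0 0; 0 -0.0069 0.05 0 0"
}}

```text
clock: 9.8
eef_pos: [458.1, 70.0, 80.6]
tool_rot: [3.138, -0.002, 1.675]
force: [-6.4, -2.2, 44.6]
width: 12.1
```

Request:
{"api": "drive_tool", "payload": {
  "deltas": "0 0 -0.0015 0 0; 0 0 -0.0015 0 0"
}}

```text
clock: 10.05
eef_pos: [458.1, 70.0, 80.8]
tool_rot: [3.139, -0.001, 1.675]
force: [-0.1, -1.7, 17.1]
width: 12.2
```

```bash
python3 - <<'E'
from h import *
s=ctrl.read_state();print(s['force'],s['eef_pos'],s['tool_rot'])
im=imaging.get_image('scene');save(im,'scene4')
S=cloud(im);np.save('s4.npy',S)
for t in ['lock_seat','lock','bar','hinge']:
    for r in models.landmark_of(im,t)[:1]: print(t,np.round(r['point'],1),round(r['score'],2),w(im,*r['point']).round(1))
# lid plane: region behind lock in chest frame
e=np.array([.9945,.1045]);l=np.array([-.1045,.9945]);h=np.array([682.9,93.1])
d=S[...,:2]-h;a=-(d@e);b=d@l
for lo,hi in [(8,30),(30,60),(60,90),(90,115),(150,180)]:
    k=(a>lo)&(a<hi)&(abs(b)>40)&(abs(b)<125)&(abs(S[...,2]-105)<40);z=S[k][:,2]
    print(lo,hi,len(z),np.median(z),np.percentile(z,[10,90]))
k=(np.hypot(a-150,b)<28)&(S[...,2]>90);z=S[k][:,2];print('lock',len(z),np.percentile(z,[5,25,50,75,95]))
E
```

```text
[-0.07732756 -1.65436544 17.06288418] [458.07972724  69.96568899  80.81647199] [ 3.13851142e+00 -9.61359802e-04  1.67509068e+00]Traceback (most recent call last):
  File "<stdin>", line 6, in <module>
ValueError: it knows: bar, carton_mid, chest, cup_mid, hinge, hub_mid, lock_seat, stem_mid
```

View pics/scene4.png

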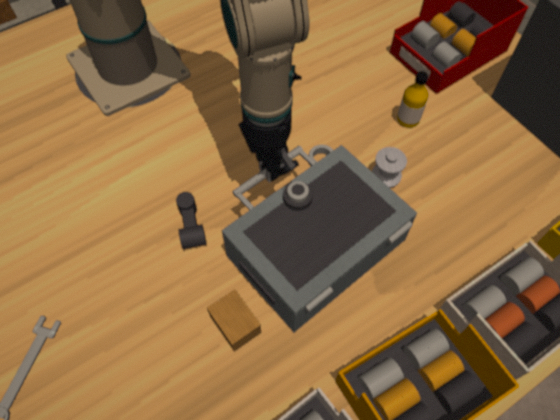

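The lid looks flat on the chest, with the lock at (297,192) and the bystanders in place. I check flatness with depth.

```bash
cat > m.py <<'E'
from h import *
im=imaging.get_image('scene');S=cloud(im)
for t in ['lock_seat']:
    for r in models.landmark_of(im,t)[:1]: print(t,np.round(r['point'],1),round(r['score'],2),w(im,*r['point']).round(1))
e=np.array([.9945,.1045]);l=np.array([-.1045,.9945]);h=np.array([682.9,93.1])
d=S[...,:2]-h;a=-(d@e);b=d@l
for lo,hi in [(8,30),(30,60),(60,90),(90,115),(150,180)]:
    k=(a>lo)&(a<hi)&(abs(b)>40)&(abs(b)<125)&(abs(S[...,2]-105)<40);z=S[k][:,2]
    print(lo,hi,len(z),np.median(z),np.percentile(z,[10,90]))
k=(np.hypot(a-150,b)<35)&(S[...,2]>107)&(S[...,2]<135);P=S[k]
print('lock',len(P),np.percentile(P[:,2],[5,25,50,75,95]))
for z0 in range(108,134,2):
    q=P[abs(P[:,2]-z0)<=1]
    if len(q): print(z0,len(q),q.min(0).round(1),q.max(0).round(1))
E
python3 m.py
```

```text
lock_seat [297.  199.5] 0.72 [546.9  65.3 127.2]
8 30 1336 101.70746175506974 [ 99.96537481 103.53715602]
30 60 1750 102.18303995313255 [100.45465866 103.96229068]
60 90 1686 102.18861525994782 [100.35544271 103.92381982]
90 115 1363 102.28471644064143 [100.52850626 103.98673629]
150 180 1492 101.97853223895339 [100.24654178 103.79801558]
lock 675 [111.6090739  116.91032436 124.04526066 129.14598305 130.99710952]
108 13 [525.7  51.1 107.2] [557.7  86.1 109. ]
110 15 [525.1  50.6 109.1] [558.3  83.3 110.9]
112 18 [534.1  50.5 111.1] [558.1  93.1 113. ]
114 25 [523.2  51.2 113.2] [558.2 100.  114.9]
116 107 [508.3  50.2 115. ] [558.1 100.2 117. ]
118 111 [509.3  51.7 117. ] [558.   99.7 119. ]
120 31 [511.1  53.2 119. ] [558.3  97.5 120.9]
122 9 [532.2  57.7 121.1] [550.9  81.2 123. ]
124 14 [527.   58.1 123.1] [551.   88.6 125. ]
126 31 [520.1  57.6 125. ] [550.8  88.7 127. ]
128 118 [516.1  57.7 127. ] [550.8  93.5 129. ]
130 149 [516.1  58.9 129. ] [551.   91.9 131. ]
132 33 [518.7  58.8 131. ] [548.9  90.1 132.8]
```

Request:
{"api": "drive_tool", "payload": {
  "deltas": "0 0 -0.0008 0 0; 0 0 -0.0008 0 0.01; 0 0 -0.0008 0 0.02; 0 0 -0.0008 0 0.032; 0 0 -0.0008 0 0.032; 0 0 -0.0008 0 0.032"
}}

```text
clock: 11.0
eef_pos: [456.5, 70.0, 79.6]
tool_rot: [-3.141, -0.0, 1.676]
force: [0.2, 0.2, 0.5]
width: 31.8
```

Request:
{"api": "drive_tool", "payload": {
  "deltas": "0 0 -0.02 0 0.032; 0 0 -0.045 0 0.032; 0 0 -0.07 0 0.032; 0 0 -0.09 0 0.032; 0 0.02 -0.09 0 0.0; -0.002 0.045 -0.09 0 0; -0.002 0.065 -0.09 0 0; -0.002 0.0765 -0.09 0 0; -0.002 0.0765 -0.09 0 0; -0.002 0.0765 -0.09 0 0"
}}

```text
clock: 12.25
eef_pos: [532.2, 75.8, 169.6]
tool_rot: [-3.14, -0.0, 1.675]
force: [-0.8, -0.3, 0.4]
width: -0.2
```

```bash
python3 - <<'E'
from h import *
s=ctrl.read_state();print(s['force'],s['eef_pos'],s['tool_rot'],s['width'],s['clock'])
im=imaging.get_image('wrist');save(im,'wrist5')
C=cloud(im);P=C.reshape(-1,3);
d=P[:,:2]-[533.5,76]
k=(np.hypot(*d.T)<40)&(P[:,2]>90)&(P[:,2]<140);P=P[k];print(len(P))
for z0 in range(98,140,2):
    q=P[abs(P[:,2]-z0)<=1]
    if len(q): print(z0,len(q),q.min(0).round(1),q.max(0).round(1))
E
```

```text
[-0.76588194 -0.27749999  0.43713329] [532.16288632  75.78478728 169.58085193] [-3.14000796e+00 -1.42702842e-04  1.67545542e+00] -0.18157153968804704 12.25
7722
98 109 [498.1  44.9  97.2] [569.  110.7  99. ]
100 3153 [498.8  41.6  99. ] [573.3 115.9 101. ]
102 664 [500.5  45.2 101. ] [573.4 115.8 103. ]
104 27 [511.9  86.6 103.3] [555.9 102.3 105. ]
106 34 [511.6  86.  105.1] [551.4 102.5 106.9]
108 29 [511.1  84.8 107.1] [556.3 102.5 108.9]
110 35 [512.5  87.8 109.1] [556.8 102.5 111. ]
112 36 [512.1  87.  111. ] [553.2 102.4 113. ]
114 386 [510.3  55.7 113. ] [559.6 102.3 115. ]
116 1110 [510.6  56.5 115. ] [559.3 102.4 117. ]
118 46 [515.6  64.2 117. ] [557.2  99.9 119. ]
120 31 [518.2  83.2 119. ] [549.9  95.3 121. ]
122 37 [517.3  80.4 121. ] [548.3  95.3 123. ]
124 45 [517.   66.7 123. ] [550.2  95.3 125. ]
126 401 [517.6  64.5 125.1] [552.4  95.3 127. ]
128 1536 [517.8  63.1 127. ] [552.2  94.8 129. ]
130 43 [523.3  69.3 129. ] [544.4  91.7 129.9]
```

View pics/wrist5.png

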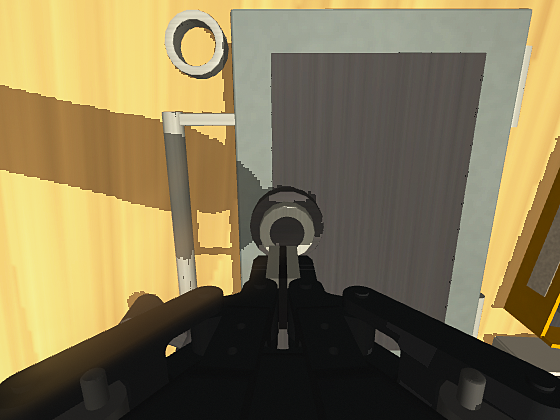

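The wrist picture shows the lock ring at (287,230) just ahead of the closed fingertips, its top at z≈127.5 and centre about (535,77). I descend to a few millimetres above it.

Request:
{"api": "drive_tool", "payload": {
  "deltas": "0.001 0.0026 0.01 0 0; 0.001 0.0026 0.02 0 0; 0.001 0.0026 0.028 0 0; 0.001 0.0026 0.034 0 0; 0.001 0.0026 0.036 0 0; 0.001 0.0026 0.036 0 0"
}}

```text
clock: 13.05
eef_pos: [535.8, 77.1, 133.7]
tool_rot: [-3.141, 0.0, 1.675]
force: [0.3, 0.1, -0.8]
width: 0.1
```

Request:
{"api": "drive_tool", "payload": {
  "deltas": "0 0 0.0005 0 0; 0 0 0.001 0 0; 0 0 0.0015 0 0; 0 0 0.002 0 0; 0 0 0.0025 0 0; 0 0 0.003 0 0; 0 0 0.0035 0 0; 0 0 0.004 0 0"
}}

```text
clock: 14.05
eef_pos: [535.8, 77.2, 129.7]
tool_rot: [-3.142, 0.0, 1.676]
force: [-0.0, -0.0, -0.1]
width: 0.0
```

Request:
{"api": "drive_tool", "payload": {
  "deltas": "0 0 0.0004 0 0; 0 0 0.0008 0 0; 0 0 0.0012 0 0; 0 0 0.0016 0 0; 0 0 0.002 0 0"
}}

```text
clock: 14.68
eef_pos: [535.8, 77.2, 127.8]
tool_rot: [3.142, -0.0, 1.676]
force: [0.3, -0.1, -0.8]
width: -0.0
```

Request:
{"api": "drive_tool", "payload": {
  "deltas": "0 0 0.0003 0 0; 0 0 0.0006 0 0; 0 0 0.0009 0 0; 0 0 0.0012 0 0"
}}

```text
clock: 15.18
eef_pos: [535.9, 77.2, 127.3]
tool_rot: [3.141, -0.0, 1.676]
force: [-2.2, -0.7, 7.4]
width: -0.3
```

Request:
{"api": "drive_tool", "payload": {
  "deltas": "0 0 0.0003 0 0; 0 0 0.0006 0 0; 0 0 0.0009 0 0; 0 0 0.0012 0 0; 0 0 0.0015 0 0; 0 0 0.0018 0 0"
}}

```text
clock: 15.92
eef_pos: [535.8, 77.2, 125.5]
tool_rot: [3.141, -0.0, 1.675]
force: [-2.7, 0.3, 7.2]
width: -0.1
```

Request:
{"api": "drive_tool", "payload": {
  "deltas": "0 0 0.0004 0 0; 0 0 0.0008 0 0; 0 0 0.0012 0 0; 0 0 0.0016 0 0; 0 0 0.002 0 0; 0 0 0.0024 0 0; 0 0 0.0028 0 0; 0 0 0.0032 0 0; 0 0 0.0036 0 0; 0 0 0.004 0 0; 0 0 0.0044 0 0; 0 0 0.0048 0 0"
}}

```text
clock: 17.42
eef_pos: [535.8, 77.2, 120.7]
tool_rot: [3.141, -0.0, 1.675]
force: [-1.8, -0.2, 7.5]
width: -0.1
```

Request:
{"api": "drive_tool", "payload": {
  "deltas": "0 0 0.0003 0 0; 0 0 0.0006 0 0; 0 0 0.0009 0 0; 0 0 0.0012 0 0; 0 0 0.0015 0 0; 0 0 0.0018 0 0; 0 0 0.0021 0 0; 0 0 0.0023 0 0"
}}

```text
clock: 18.42
eef_pos: [535.8, 77.2, 118.4]
tool_rot: [3.141, -0.0, 1.675]
force: [-1.2, 0.2, 7.4]
width: -0.0
```

Request:
{"api": "drive_tool", "payload": {
  "deltas": "0 0 0.0002 0 0; 0 0 0.0004 0 0; 0 0 0.0006 0 0"
}}

```text
clock: 18.8
eef_pos: [535.9, 77.2, 117.8]
tool_rot: [3.141, -0.0, 1.675]
force: [-1.3, 0.4, 7.2]
width: 0.2
```

Request:
{"api": "drive_tool", "payload": {
  "deltas": "0 0 0.0002 0 0; 0 0 0.0004 0 0"
}}

```text
clock: 19.05
eef_pos: [535.8, 77.2, 117.5]
tool_rot: [3.141, -0.001, 1.675]
force: [-2.0, 0.5, 9.6]
width: 0.2
```

Request:
{"api": "drive_tool", "payload": {
  "deltas": "0 0 0.0002 0 0; 0 0 0.0002 0 0"
}}

```text
clock: 19.3
eef_pos: [535.9, 77.2, 117.5]
tool_rot: [3.141, -0.001, 1.675]
force: [-3.2, -1.1, 9.7]
width: -0.2
```

Request:
{"api": "drive_tool", "payload": {
  "deltas": "0 0 0.0002 0 0; 0 0 0.0002 0 0"
}}

```text
clock: 19.55
eef_pos: [535.8, 77.2, 117.5]
tool_rot: [3.141, -0.001, 1.675]
force: [-3.0, 0.0, 10.1]
width: 0.0
```

Request:
{"api": "drive_tool", "payload": {
  "deltas": "0 0 0.0003 0 0; 0 0 0.0003 0 0; 0 0 0.0003 0 0"
}}

```text
clock: 19.92
eef_pos: [535.9, 77.2, 117.4]
tool_rot: [3.141, -0.001, 1.675]
force: [-3.4, -0.3, 14.1]
width: 0.2
```

Request:
{"api": "drive_tool", "payload": {
  "deltas": "0 0 0.0002 0 0; 0 0 0.0002 0 0; 0 0 0.0002 0 0"
}}

```text
clock: 20.3
eef_pos: [535.9, 77.2, 117.4]
tool_rot: [3.141, -0.001, 1.675]
force: [-3.3, -0.3, 16.0]
width: 0.2
```

Now at the stop: the force rises with no travel, after about 10 mm. I lift away and look.

Request:
{"api": "drive_tool", "payload": {
  "deltas": "0 0 -0.005 0 0; 0 0 -0.03 0 0; 0 0 -0.07 0 0; 0 0 -0.12 0 0; 0 0 -0.17 0 0; 0 0 -0.17 0 0; 0 0 -0.17 0 0"
}}

```text
clock: 21.18
eef_pos: [535.3, 77.3, 285.3]
tool_rot: [-3.141, -0.0, 1.676]
force: [-1.2, 0.1, -0.3]
width: 0.2
```

```bash
python3 m.py; python3 - <<'E'
from h import *
im=imaging.get_image('top');save(im,'top6')
for t in ['hub_mid','carton_mid','cup_mid','stem_mid']:
    for r in models.landmark_of(im,t)[:1]: print(t,np.round(r['point'],1),round(r['score'],2),w(im,*r['point']).round(1))
im=imaging.get_image('wrist');save(im,'wrist6');P=cloud(im).reshape(-1,3)
r=np.hypot(P[:,0]-534.8,P[:,1]-77)
for a,b in [(0,16),(20,24),(30,45)]:
    q=P[(r>a)&(r<b)&(P[:,2]<140)];print(a,b,len(q),np.median(q[:,2]) if len(q) else 0)
E
```

```text
lock_seat [295.4 200. ] 0.96 [542.1  65.7 118.7]
8 30 1344 101.81494934528104 [100.01618087 103.58615352]
30 60 1752 102.22301699728501 [100.49265654 103.94629938]
60 90 1692 102.13020384364961 [100.37196291 103.83485235]
90 115 1347 102.23354938583554 [100.49317564 103.9097918 ]
150 180 1509 102.05109596558884 [100.21910245 103.80603547]
lock 681 [110.52294384 116.51959689 118.09213771 119.36128889 121.01096101]
108 22 [529.4  51.4 107.2] [558.2  95.1 109. ]
110 16 [524.8  51.  109.1] [557.5  78.9 110.9]
112 21 [529.8  51.3 111. ] [558.   89.8 112.9]
114 28 [508.5  51.1 113.1] [558.   98.8 115. ]
116 137 [508.2  51.4 115. ] [557.7 100.1 117. ]
118 245 [508.7  51.2 117.1] [557.8  98.9 119. ]
120 177 [511.7  52.4 119. ] [557.3  94.5 121. ]
122 35 [519.   62.1 121. ] [551.5  92.6 122.8]
carton_mid [371.4 176.8] 0.87 [ 622.6 -110.4   44.9]
stem_mid [352.  290.4] 0.68 [449.9  44.3 707.9]
0 16 736 117.67278630618557
20 24 493 115.49001172086804
30 45 2613 100.35431751558463
```

View pics/top6.png

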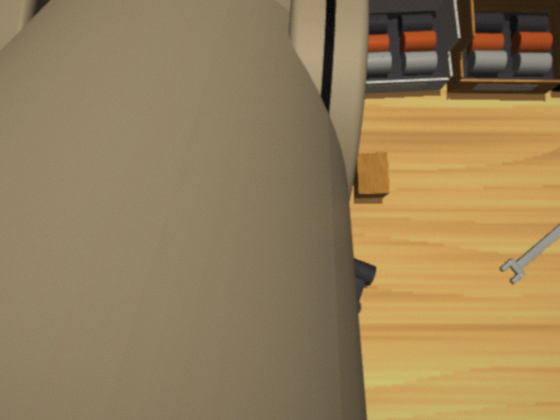

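The arm blocks most of the top view; the carton at (372,175) and the stem at (362,272) are where they were. The plunger top now measures 117.7, about 2 mm above its sleeve at 115.5, so the lock is fully in. The lid depth is flat. I hand in the job.

```bash
python3 - <<'E'
from h import *
print(ctrl.finish_job())
E
```

```text
the job is handed in; nothing more can be done
None
```

I closed and locked the chest, and handed the job in at about 21 s with the arm well clear of everything. The handing-in reports no verdict.

- **Lid:** I gripped the bar from above and carried the lid down its arc at about 0.25 rad/s, let go only once the chest held its weight, then lifted away. Depth readings show the lid flat over its whole length (about 102 mm in the scene camera and 100.4 mm in the wrist camera, against 100 mm).
- **Lock:** I felt the plunger top at about 127.4 mm and pressed it in slowly at 7 to 10 N. It stopped after about 10 mm, and I built up to 16 N there. The wrist camera shows its top 2.2 mm above the sleeve, against 2 mm when fully in.

**Less certain points:**
- **High reading while closing:** the wrist force read 44.6 N when the lid first met the chest, because I commanded the tool about 3 mm too low. It was applied through the fingers on the bar and I eased it off at once. It is above 40 N, the limit for the arm or gripper body, but below the 120 N wrist limit.
- **Bystanders:** in the last top picture the arm hid the hub and cup and part of the stem, so I could not measure those three again. The carton is within about 2 mm of its start. The stem, hub and cup showed no sign of moving in the pictures where I could see them, and the gripper stayed well away from all four.
- **Failed fit:** one depth fit of the lid angle partway down picked up the arm instead of the lid, so I discarded it.

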